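# Pack up a short kiln post and lay the shelf level

### The arm

A 7-joint arm with a two-finger parallel gripper is mounted at the origin on the work surface. World frame = base frame: x ahead of the robot, y to its left, z up, the work surface at z = 0. Lengths are in m, angles in rad, forces in N, time in s.
With the tool pointing down it reaches from about 0.35 to 0.9 m from the base axis. Payload 7.2 kg.
Tool frame: the origin (TCP) lies midway between the tips of the shut fingers; the grasp point (between the pads) lies 19 mm behind it; z points along the fingers, y is the direction in which the jaws open and shut (so a half turn about z gives the same grasp; the last joint's range is limited). The gripper opens to 85 mm and grips with 20 to 120 N. Pads are 22 mm wide; open, the fingers measure 114 mm over their backs; the gripper's body (76 mm by 85 mm) begins 54 mm behind the grasp point. The pads swing forward as they close: fully open they stand 13 mm farther back than shut.
Start: joints at [1.174, 0.411, -0.013, 1.596, 0.006, 1.134, -0.082], TCP at [0.202, -0.592, 0.231] pointing down, gripper open.
Joint ranges: [-2.95, 2.95], [-0.29, 1.99], [-1.47, 1.44], [0.14, 2.54], [-1.03, 4.17], [0.13, 1.85], [-2.86, 2.86]. Speed limits (rad/s): [2.39, 2.39, 3.01, 3.01, 3.14, 3.14, 3.14].

### API

Orientations are given as a unit quaternion [x, y, z, w].
In Python, from plant import ctrl, kinematics, grab_frame, workorder gives the robot as it stands. Calls block until the motion is done:
- ctrl.move_pose(position, orientation): joint-space move of the TCP to a pose.
- ctrl.move_linear(position, attitude=None, v=0.15): straight line of the TCP; attitude=None keeps the orientation; v is the mean speed in m/s.
- ctrl.set_joints(angles): joint-space move.
- ctrl.set_gripper(opening): opening from 0.0 (shut) to 1.0 (fully open); the grip force is fixed at half the most; returns when the fingers have stopped.
- ctrl.hold(seconds).
- kinematics.ik(position, orientation): joint angles nearest the present ones, or None.
- ctrl.observe(): the state.
- grab_frame(name): name is "side" or "top" or "wrist"; returns a dict with "color" (400x640x3 uint8, red, green, blue), "depth" (400x640 float32, m along the optical axis (not along the pixel's ray), 0 where there is no reading), "fx", "fy", "cx", "cy" (pixels), "dist" ([k1, k2, p1, p2, k3] as OpenCV has them; the pictures are not rectified), "eye" and "attitude" of the camera in the world. Camera axes: x right, y up, looking along -z (the intrinsics and any distortion apply to the point x, -y, -z); pixel columns grow to the right and rows downward; lengths in m; the calibration is good to about 2 mm. A picture is of the moment at which its call begins.
A pose or a line that the arm cannot do raises ctrl.MotionError and nothing moves.
- workorder.sign_off(): hands the job in, once; it reports no verdict.
The state is a dict: "time": time; "q": joint angles; "qvel": joint speeds; "tau": joint torques, N m; "tool_pos": TCP position; "ee_rot": TCP orientation; "contact_force": force on the tool from outside, world axes, zero at the start; "ft_torque": the same for the moment, N m; "grip_width": opening from 0.0 (shut) to 1.0 (fully open).
Only numpy, scipy, OpenCV 4.12 (cv2) and the standard library are available. Lean on these libraries where they do the work, as an engineer would, in place of code of your own. Each camera call takes 0.05 s, during which the arm holds its last target.

### The job

The rectangular post on the kiln batt is too short to carry a shelf level with the round post that stands on the same batt. Pick striped spacer blocks that together make up the difference in height and stack them on the short post, then lay the loose shelf strip across the two supports, level, centred between them and in line with the batt, resting directly on the round post. Leave the two mugs and the bowl where they are.

Things in the scene. Friction and masses are not known exactly. Their poses are not given: they have to be found in the camera images.
- short_top (a point): centre of the flat top of the short rectangular buff post, 84 x 64 mm (x, y), fixed near one end of the working batt; its top is 65 mm above the bench. Long side of the post along this frame's x, z up
- batt_mid (a point): point on the upper face of the working batt (fixed sand-coloured kiln slab 280 x 130 x 15 mm with a pale coating, lying on the bench), half-way between its two posts, 15 mm above the bench; x points along the batt from the short post (75 mm away at -x) to the round post (75 mm away at +x)
- batt: the working batt with the short rectangular post fixed on it; origin under its middle at bench height, x along its 280 mm length from the short post to the round post, z up
- post_a_top (a point): centre of the flat top of a fixed round buff post, 64 mm diameter, 110 mm tall, standing on a 15 mm slab (top 125 mm above the bench). Exactly one of the three round posts stands on the working batt, 75 mm from its middle; it sets the height. The other two stand on a spare uncoated slab at the right-hand side of the bench, away from the batt and play no part
- post_b_top (a point): centre of the flat top of a fixed round buff post, 64 mm diameter, 120 mm tall, standing on a 15 mm slab (top 135 mm above the bench). Exactly one of the three round posts stands on the working batt, 75 mm from its middle; it sets the height. The other two stand on a spare uncoated slab at the right-hand side of the bench, away from the batt and play no part
- post_c_top (a point): centre of the flat top of a fixed round buff post, 64 mm diameter, 130 mm tall, standing on a 15 mm slab (top 145 mm above the bench). Exactly one of the three round posts stands on the working batt, 75 mm from its middle; it sets the height. The other two stand on a spare uncoated slab at the right-hand side of the bench, away from the batt and play no part
- spacer_20_center (a point): centre of a loose buff spacer block 80 x 50 x 20 mm (x, y, height), lying flat on the bench, 0.16 kg or up to a fifth off; marked with one dark stripe over its top across the 50 mm width. x along the 80 mm length, z up
- spacer_30_center (a point): centre of a loose buff spacer block 80 x 50 x 30 mm (x, y, height), lying flat on the bench, 0.24 kg or up to a fifth off; marked with two dark stripes over its top across the 50 mm width. x along the 80 mm length, z up
- spacer_40_center (a point): centre of a loose buff spacer block 80 x 50 x 40 mm (x, y, height), lying flat on the bench, 0.32 kg or up to a fifth off; marked with three dark stripes over its top across the 50 mm width. x along the 80 mm length, z up
- spacer_50_center (a point): centre of a loose buff spacer block 80 x 50 x 50 mm (x, y, height), lying flat on the bench, 0.40 kg or up to a fifth off; marked with four dark stripes over its top across the 50 mm width. x along the 80 mm length, z up
- shelf_center (a point): centre of the loose shelf strip, a sand-coloured kiln slab 220 x 60 x 15 mm (x, y, height), about 0.42 kg, with a pale coating on top, lying flat on the bench; x along its length, z up
- mug_1: dark clay mug standing on the bench, 86 mm across and 85 mm tall with a handle; a bystander. Origin at the centre of its underside
- mug_2: dark clay mug standing on the bench, 86 mm across and 85 mm tall with a handle; a bystander. Origin at the centre of its underside
- bowl: pink clay bowl standing on the bench, 130 mm across and 60 mm tall; a bystander. Origin at the centre of its underside
Things that resemble listed ones, but are neither listed nor needed, are in the scene too. What is shaped like the part that bears spacer_30_center but turquoise is not meant. Leave any green look-alike of the part that bears shelf_center alone.

How it is judged:
At the end, for the whole second after the job is handed in: The shelf strip rests across both supports: centre within 30 mm of the batt's middle seen from above, in line with the batt within 0.2 rad, level within 0.035 rad, underside within 4 mm of the round post's top, at rest; a spacer block stands on the short post, centred within 40 mm (horizontal distance between shelf_center and batt_mid below 0.03 m and angle between the x axis of shelf_center and the x axis of batt, either way round below 0.2 rad and angle between shelf_center's own z axis and vertical below 0.035 rad and ((horizontal distance between post_a_top and batt_mid below 0.1 m and z of shelf_center in the frame of post_a_top between 0.0035 and 0.0115 m) or (horizontal distance between post_b_top and batt_mid below 0.1 m and z of shelf_center in the frame of post_b_top between 0.0035 and 0.0115 m) or (horizontal distance between post_c_top and batt_mid below 0.1 m and z of shelf_center in the frame of post_c_top between 0.0035 and 0.0115 m)) and linear speed of shelf below 0.02 m/s and angular speed of shelf below 0.1 rad/s and ((horizontal distance between spacer_20_center and short_top below 0.04 m and height (world z) of spacer_20_center above 0.07 m) or (horizontal distance between spacer_30_center and short_top below 0.04 m and height (world z) of spacer_30_center above 0.07 m) or (horizontal distance between spacer_40_center and short_top below 0.04 m and height (world z) of spacer_40_center above 0.07 m) or (horizontal distance between spacer_50_center and short_top below 0.04 m and height (world z) of spacer_50_center above 0.07 m))); the robot touches nothing.
It fails at once if a mug or the bowl is pushed more than 30 mm or tipped over (distance of any of mug_1, mug_2, bowl from where it was at the start of the episode above 0.03 m or angle between any of mug_1, mug_2, bowl's own z axis and vertical above 0.5 rad).
It also fails if it takes over 69 s, if anything falls off the work surface, if the arm or the gripper's body presses on something with over 40 N, if the wrist force passes 120 N, or if a joint passes its speed limit or range.

## Working session

There is one attempt and no reset: what is moved stays moved. The work goes in short steps, each a Python script; the robot and the scene stay as the last script left them, time stands still between calls to the robot, and variables do not carry over. Pictures are saved under pics/ and viewed, and the job is handed in when it is done.

```bash
mkdir -p pics; ls; cat > h.py <<'E'
import numpy as np, cv2
from scipy.spatial.transform import Rotation as R
def save(f,n): cv2.imwrite(n,f["color"][:,:,::-1])
E
python3 - <<'E'
from plant import ctrl,kinematics,grab_frame,workorder
import numpy as np,pickle
from h import *
o=ctrl.observe();print(o["time"],o["tool_pos"],o["ee_rot"])
for n in ["top","side","wrist"]:
    f=grab_frame(n);save(f,f"pics/{n}0.png");pickle.dump(f,open(n+"0.pkl","wb"))
    print(n,f["fx"],f["cx"],f["cy"],f["dist"],f["eye"],f["attitude"],(f["depth"]>0).mean())
E
```

```text
pics
0.0 [ 0.20161863 -0.59106292  0.23044752] [ 9.86513694e-01  1.63676746e-01 -1.92093647e-04 -7.85563545e-04]
top 520.4581759360906 321.85826725476574 201.95998205730703 [-0.17119571  0.          0.          0.          0.        ] [ 0.27101609 -0.11801354  1.62038378] [-0.05692753  0.05290693  0.71328395 -0.69655303] 0.996078125
side 388.50263759308774 319.8134655192483 201.3975618707583 [-0.07146843  0.          0.          0.          0.        ] [0.06218315 0.53992018 0.83156135] [-0.12496888  0.3807733   0.8745223  -0.27313955] 0.9958046875
wrist 329.27683569759756 321.1149476462976 207.24866523294588 [-0.05336942  0.          0.          0.          0.        ] [ 0.27111788 -0.56633849  0.37272327] [-0.12034455  0.08687166 -0.57521496  0.80442418] 0.99591015625
```

View pics/top0.png

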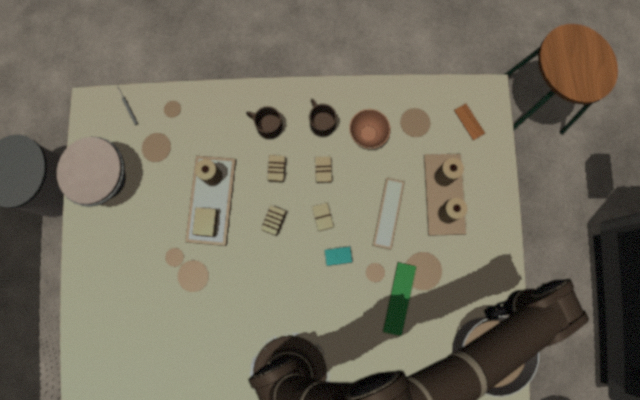

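View pics/side0.png

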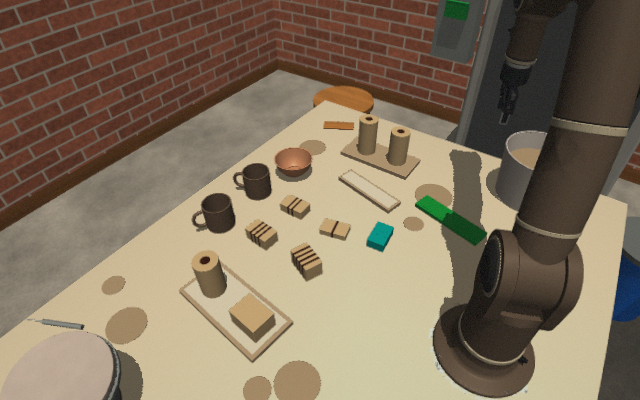

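View pics/wrist0.png

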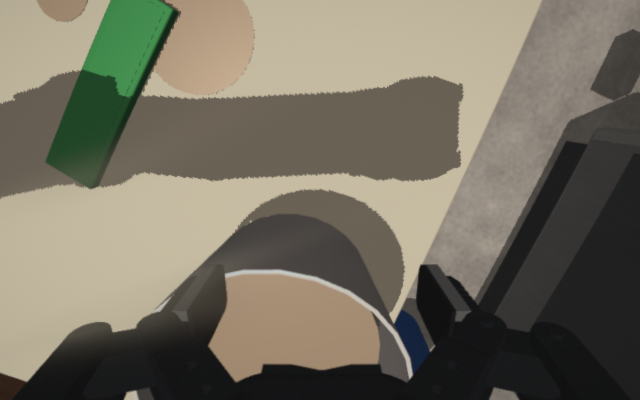

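The top view shows the batt at (212,200), with the round post at (208,170) and the short post at (205,222). Candidates:

- **Spacers:** (277,168), (323,169), (274,220) and (323,216). The turquoise block at (338,256) is a decoy.
- **Shelf:** the pale strip at (389,213). The green one at (400,298) is a decoy, and the orange piece at (469,121) is not needed.

Next I'll measure heights and check the stripes in a close crop.

```bash
cat >> h.py <<'E'
def cloud(f):
    K=np.array([[f["fx"],0,f["cx"]],[0,f["fy"],f["cy"]],[0,0,1.]])
    h,w=f["depth"].shape
    u,v=np.meshgrid(np.arange(w),np.arange(h))
    p=cv2.undistortPoints(np.stack([u,v],-1).reshape(-1,1,2).astype(float),K,np.array(f["dist"]))[:,0]
    d=f["depth"].reshape(-1)
    P=np.stack([p[:,0]*d,-p[:,1]*d,-d],1)
    return (R.from_quat(f["attitude"]).apply(P)+f["eye"]).reshape(h,w,3)
E
python3 - <<'E'
import pickle
from h import *
f=pickle.load(open("top0.pkl","rb"));C=cloud(f)
for n,(u,v) in dict(bench=(300,260),post=(203,172),post2=(214,168),short=(205,222),batt=(222,195),s1=(277,165),s2=(323,169),s3=(274,220),s4=(323,216),shelf=(389,213),p1=(446,170),p2=(449,212),turq=(338,256),mug1=(268,122),mug2=(323,120),bowl=(370,130)).items():
    print(n,C[v,u].round(4), np.median(C[v-2:v+3,u-2:u+3,2]).round(4))
import cv2
g=f["color"][150:250,180:360,::-1]
cv2.imwrite("pics/crop0.png",cv2.resize(g,None,fx=4.4,fy=4.4,interpolation=cv2.INTER_CUBIC))
s=pickle.load(open("side0.pkl","rb"));cv2.imwrite("pics/crop1.png",cv2.resize(s["color"][180:360,170:410,::-1],None,fx=3.2,fy=3.2,interpolation=cv2.INTER_CUBIC))
C=cloud(s)
for n,(u,v) in dict(bench=(300,320),post=(197,262),batt=(225,318),short=(252,308)).items(): print(n,C[v,u])
E
```

```text
bench [ 0.3444 -0.0396 -0.0012] -0.0012
post [0.605  0.2395 0.1209] 0.122
post2 [0.6138 0.2041 0.1313] 0.1236
short [0.462  0.2447 0.0644] 0.0641
batt [0.553  0.2029 0.0129] 0.0143
s1 [0.6372 0.0246 0.0468] 0.0385
s2 [ 0.6245 -0.1178  0.0302] 0.0288
s3 [0.4658 0.0355 0.045 ] 0.0486
s4 [ 0.478  -0.1143  0.0186] 0.0191
shelf [ 0.4826 -0.3201  0.0166] 0.0163
p1 [ 0.5882 -0.4774  0.1444] 0.143
p2 [ 0.4661 -0.482   0.1302] 0.1331
turq [ 0.3525 -0.1572  0.03  ] 0.0309
mug1 [0.79   0.0564 0.0076] 0.0035
mug2 [ 0.7933 -0.1217  0.0027] 0.0027
bowl [ 0.7549 -0.2722  0.0066] 0.0029
bench [ 0.38604954  0.17469806 -0.00236522]
post [0.62344532 0.24786362 0.12440328]
batt [0.5286032  0.27958053 0.01374658]
short [0.46784611 0.24164627 0.06382146]
```

View pics/crop0.png

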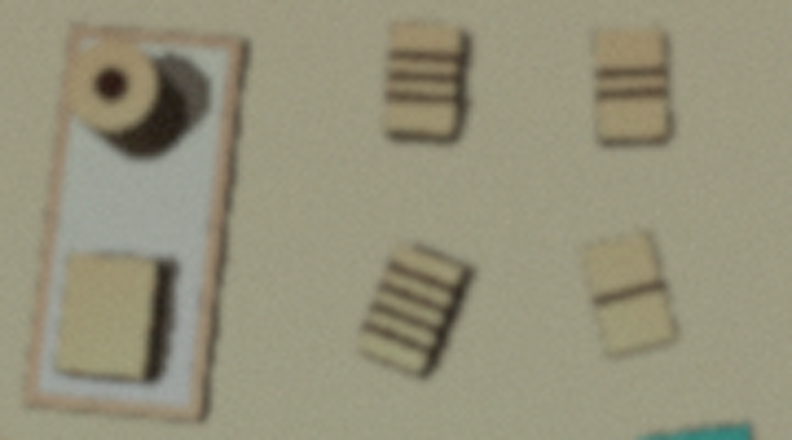

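View pics/crop1.png

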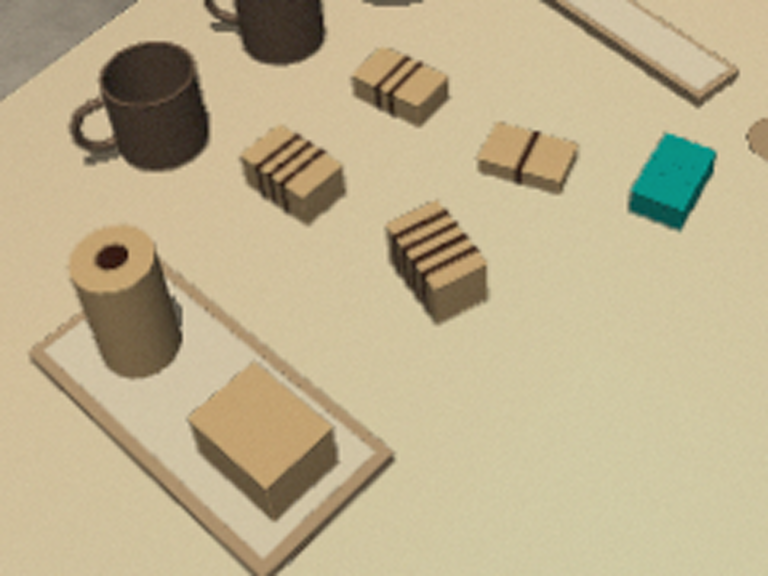

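The batt's round post tops out at about 124 mm, and the two spares at 144 and 134 mm, so it is post A. The difference is 60 mm, which means the 40 (three stripes, s1) plus the 20 (one stripe, s4). Now I'll get accurate poses.

```bash
cat >> h.py <<'E'
def rect(C,c,rad,zlo,zhi,trim=1):
    m=(np.hypot(C[...,0]-c[0],C[...,1]-c[1])<rad)&(C[...,2]>zlo)&(C[...,2]<zhi)
    n,l,st,_=cv2.connectedComponentsWithStats(m.astype(np.uint8))
    if n<2: return None
    k=1+np.argmax(st[1:,4]); m=l==k
    P=C[m]
    (cx,cy),(w,h),a=cv2.minAreaRect((P[:,:2]*1000).astype(np.float32))
    a=np.radians(a)
    if h>w: w,h,a=h,w,a+np.pi/2
    a=(a+np.pi/2)%np.pi-np.pi/2
    cov=np.cov(P[:,:2].T); ev,V=np.linalg.eigh(cov); pa=np.arctan2(V[1,1],V[0,1]); 
    pa=(pa+np.pi/2)%np.pi-np.pi/2
    return dict(c=(round(cx/1000,4),round(cy/1000,4)),mean=P.mean(0).round(4).tolist(),med=round(float(np.median(P[:,2])),4),wh=(round(w,1),round(h,1)),a=round(a,3),pca=round(pa,3),n=int(m.sum()))
E
python3 - <<'E'
import pickle
from h import *
for n in ["top","side"]:
    f=pickle.load(open(n+"0.pkl","rb"));C=cloud(f)
    print(n)
    for k,(c,rad,zl,zh) in dict(post=((.607,.228),.07,.11,.14),short=((.462,.2447),.07,.052,.08),
      s40=((.63,.0246),.065,.03,.055),s20=((.478,-.1143),.065,.010,.03),shelf=((.4826,-.32),.14,.008,.03),batt=((.535,.235),.17,.008,.03)).items():
        print(k,rect(C,c,rad,zl,zh))
    for c,rad in (((.79,.06),.07),((.79,-.12),.07),((.755,-.27),.08)):
        print(rect(C,c,rad,.03,.12))
E
```

```text
top
post {'c': (0.6128, 0.233), 'mean': [0.612, 0.2321, 0.1231], 'med': 0.1233, 'wh': (62.4, 61.1), 'a': np.float64(0.442), 'pca': np.float64(0.594), 'n': 359}
short {'c': (0.4655, 0.2495), 'mean': [0.465, 0.2482, 0.0636], 'med': 0.0635, 'wh': (85.6, 65.9), 'a': np.float64(-0.122), 'pca': np.float64(-0.131), 'n': 583}
s40 {'c': (0.631, 0.031), 'mean': [0.6303, 0.0306, 0.0389], 'med': 0.0389, 'wh': (81.4, 51.1), 'a': np.float64(-0.064), 'pca': np.float64(-0.172), 'n': 386}
s20 {'c': (0.4788, -0.1112), 'mean': [0.4782, -0.1111, 0.0193], 'med': 0.0193, 'wh': (81.6, 49.9), 'a': np.float64(0.224), 'pca': np.float64(0.211), 'n': 411}
shelf {'c': (0.484, -0.3186), 'mean': [0.4818, -0.3177, 0.0148], 'med': 0.0146, 'wh': (219.5, 61.6), 'a': np.float64(-0.234), 'pca': np.float64(-0.239), 'n': 1265}
batt {'c': (0.539, 0.2403), 'mean': [0.5354, 0.2335, 0.0147], 'med': 0.0144, 'wh': (280.2, 132.5), 'a': np.float64(-0.114), 'pca': np.float64(-0.158), 'n': 2291}
{'c': (0.7847, 0.0573), 'mean': [0.7789, 0.0562, 0.064], 'med': 0.0664, 'wh': (112.2, 85.3), 'a': np.float64(0.571), 'pca': np.float64(0.6
[... 1064 characters left out ...]
64.1), 'a': np.float64(-0.24), 'pca': np.float64(-0.233), 'n': 911}
batt {'c': (0.5387, 0.2417), 'mean': [0.522, 0.2541, 0.015], 'med': 0.0146, 'wh': (283.5, 132.9), 'a': np.float64(-0.11), 'pca': np.float64(-0.064), 'n': 3514}
{'c': (0.7726, 0.0662), 'mean': [0.7747, 0.0595, 0.0603], 'med': 0.0615, 'wh': (113.2, 88.9), 'a': np.float64(-1.491), 'pca': np.float64(-0.764), 'n': 924}
{'c': (0.7882, -0.1188), 'mean': [0.7798, -0.1142, 0.0605], 'med': 0.0616, 'wh': (109.2, 86.0), 'a': np.float64(-0.124), 'pca': np.float64(-0.526), 'n': 733}
{'c': (0.7458, -0.2636), 'mean': [0.7518, -0.2717, 0.0469], 'med': 0.0474, 'wh': (133.2, 124.7), 'a': np.float64(-0.942), 'pca': np.float64(-0.867), 'n': 569}
```

```bash
cat >> h.py <<'E'
def Q(psi): return (R.from_euler("z",psi)*R.from_euler("x",np.pi)).as_quat()
S40=(.631,.0312,-.075);S20=(.4776,-.1107,.22);SH=(.4835,-.318,-.237)
ST=(.4645,.2500,-.115);MID=(.5385,.2415,-.113)
E
python3 - <<'E'
from plant import ctrl,kinematics,grab_frame
from h import *
for n,p,zs in (("40",S40,(.01,.2)),("st",ST,(.07,.3)),("20",S20,(0,.2)),("sh",SH,(0,.2)),("mid",MID,(.11,.3))):
  for z in zs:
    for d in (0,np.pi,-np.pi):
      q=kinematics.ik([p[0],p[1],z],Q(p[2]+d)); print(n,z,round(d,1),None if q is None else np.round(q,2))
E
```

```text
40 0.01 0 [ 0.07  0.69 -0.28  1.74  0.26  0.75 -1.98]
40 0.01 3.1 [ 0.48  0.89 -0.93  1.71  0.84  0.99  0.73]
40 0.01 -3.1 [ 0.48  0.89 -0.93  1.71  0.84  0.99  0.73]
40 0.2 0 [ 0.19  0.49 -0.45  1.59  0.23  1.11 -1.96]
40 0.2 3.1 [ 0.42  0.58 -0.81  1.58  0.44  1.18  1.01]
40 0.2 -3.1 [ 0.42  0.58 -0.81  1.58  0.44  1.18  1.01]
st 0.07 0 [ 0.01  0.58 -0.79  1.95  0.55  0.84 -2.76]
st 0.07 3.1 [ 0.16  0.69 -1.02  1.94  0.73  0.94  0.23]
st 0.07 -3.1 [ 0.16  0.69 -1.02  1.94  0.73  0.94  0.23]
st 0.3 0 [ 0.34  0.45 -1.25  1.68  0.44  1.33 -2.67]
st 0.3 3.1 [ 0.36  0.47 -1.3   1.68  0.47  1.35  0.44]
st 0.3 -3.1 [ 0.36  0.47 -1.3   1.68  0.47  1.35  0.44]
20 0 0 [ 0.32  0.54 -0.23  2.1   0.24  0.53 -1.44]
20 0 3.1 [ 0.58  0.6  -0.58  2.08  0.56  0.62  1.41]
20 0 -3.1 [ 0.58  0.6  -0.58  2.08  0.56  0.62  1.41]
20 0.2 0 [ 0.48  0.25 -0.41  1.93  0.12  0.99 -1.34]
20 0.2 3.1 [ 0.79  0.31 -0.79  1.91  0.26  1.02  1.67]
20 0.2 -3.1 [ 0.79  0.31 -0.79  1.91  0.26  1.02  1.67]
sh 0 0 [ 0.52  0.62 -0.03  1.89  0.03  0.63 -1.34]
sh 0 3.1 [ 0.88  0.69 -0.52  1.86  0.5   0.72  1.41]
sh 0 -3.1 [ 0.88  0.69 -0.52  1.86  0.5   0.72  1.41]
sh 0.2 0 [ 0.55  0.36 -0.07  1.75  0.03  1.03 -1.34]
sh 0.2 3.1 [ 0.97  0.44 -0.63  1.72  0.28  1.08  1.58]
sh 0.2 -3.1 [ 0.97  0.44 -0.63  1.72  0.28  1.08  1.58]
mid 0.11 0 [ 0.    0.58 -0.7   1.77  0.45  0.95 -2.57]
mid 0.11 3.1 [ 0.27  0.81 -1.18  1.75  0.81  1.16  0.29]
mid 0.11 -3.1 [ 0.27  0.81 -1.18  1.75  0.81  1.16  0.29]
mid 0.3 0 [ 0.18  0.47 -0.97  1.54  0.39  1.34 -2.52]
mid 0.3 3.1 [ 0.26  0.53 -1.12  1.54  0.48  1.38  0.55]
mid 0.3 -3.1 [ 0.26  0.53 -1.12  1.54  0.48  1.38  0.55]
```

```bash
cat >> h.py <<'E'
from plant import ctrl,kinematics,grab_frame,workorder
def st(t=""):
    o=ctrl.observe();print(t,round(o["time"],2),np.round(o["tool_pos"],4),"F",np.round(o["contact_force"],1),"g",round(o["grip_width"],3),flush=True)
def pick(p,z,zup):
    q=Q(p[2]+np.pi)
    ctrl.move_pose([p[0],p[1],.22],q);st("above")
    ctrl.move_linear([p[0],p[1],z],v=.15);st("down")
    ctrl.set_gripper(0.0);st("closed")
    ctrl.move_linear([p[0],p[1],zup],v=.15);st("up")
E
python3 - <<'E'
from h import *
pick(S40,.008,.25)
f=grab_frame("side");save(f,"pics/side1.png")
f=grab_frame("wrist");save(f,"pics/wrist1.png")
E
```

```text
above 2.83 [0.6311 0.0298 0.2199] F [-0.8 -0.9 -0.1] g 1.0
down 4.39 [0.6317 0.0313 0.0089] F [ 0.5  0.1 -0.3] g 1.004
closed 4.82 [0.6314 0.031  0.0087] F [-1.5 -0.7  5.9] g 0.577
up 6.58 [0.6306 0.0311 0.249 ] F [ 0.2  0.1 -4. ] g 0.578
```

View pics/wrist1.png

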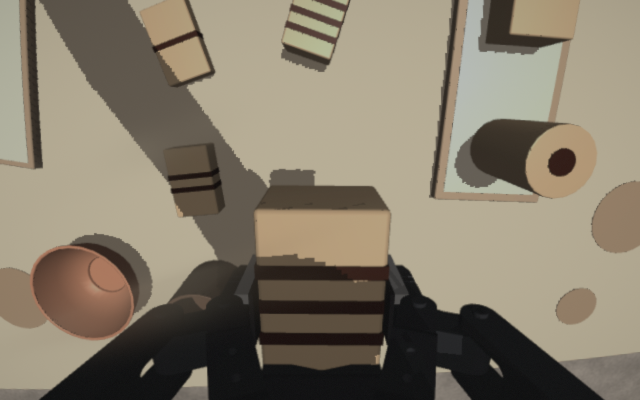

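View pics/side1.png

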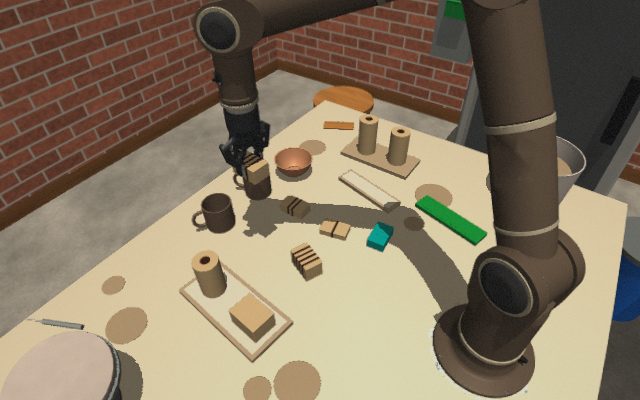

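The wrist picture shows the three-stripe block held squarely at (322,280). I'll place it on the short post.

```bash
cat >> h.py <<'E'
def place(p,z,zup,opening=1.0):
    q=Q(p[2]+np.pi)
    ctrl.move_pose([p[0],p[1],.25],q);st("above")
    ctrl.move_linear([p[0],p[1],z+.015],v=.15)
    ctrl.move_linear([p[0],p[1],z],v=.04);st("down")
    ctrl.set_gripper(opening);st("open")
    ctrl.move_linear([p[0],p[1],zup],v=.15);st("up")
E
python3 - <<'E'
from h import *
place(ST,.0745,.25)
pick(S20,0.0,.25)
f=grab_frame("side");save(f,"pics/side2.png")
C=cloud(f);print(rect(C,ST,.07,.095,.12))
f=grab_frame("wrist");save(f,"pics/wrist2.png")
E
```

```text
above 7.75 [0.4659 0.2487 0.2499] F [-0.1 -0.3 -4. ] g 0.578
down 9.49 [0.4643 0.25   0.0743] F [-0.2  0.4 -4.2] g 0.577
open 9.94 [0.4646 0.2501 0.0747] F [-0.8  0.3 -0.2] g 1.002
up 11.26 [0.4641 0.2497 0.2492] F [ 0.2 -0.7 -0.4] g 1.0
above 12.62 [ 0.4779 -0.1095  0.2201] F [-0.   0.6  1.2] g 1.003
down 14.23 [ 0.4782 -0.1108  0.0007] F [-0.   0.3  0.9] g 1.0
closed 14.67 [ 0.4779 -0.111   0.0007] F [-2.5 -0.9  8.2] g 0.573
up 16.48 [ 0.4772 -0.1106  0.2493] F [-0.  -0.8 -1.5] g 0.57
{'c': (0.464, 0.2495), 'mean': [0.4615, 0.2511, 0.1041], 'med': 0.1044, 'wh': (82.0, 52.4), 'a': np.float64(-0.128), 'pca': np.float64(-0.123), 'n': 815}
```

View pics/wrist2.png

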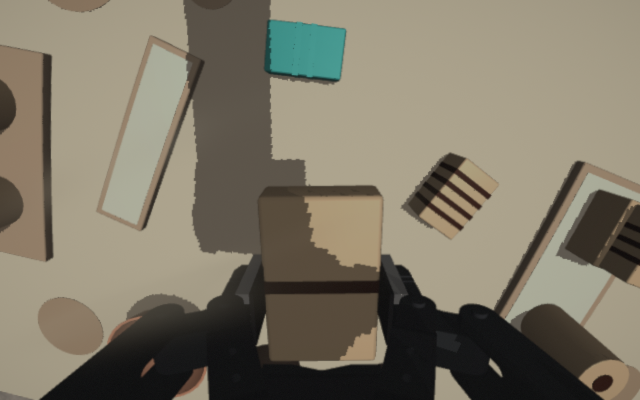

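View pics/side2.png

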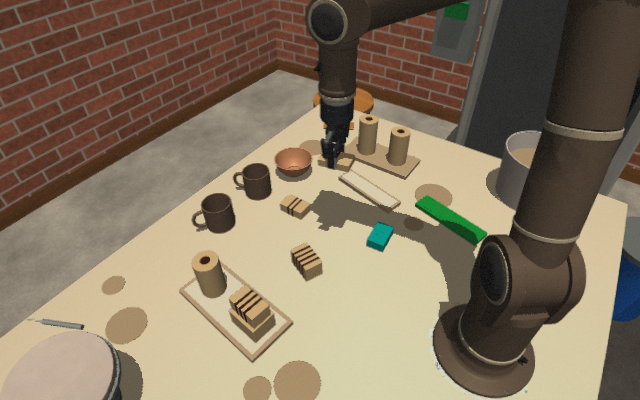

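The 40 sits centred and flat on the short post at (252,308) in the side view, with its top at 104 mm. The one-stripe block is held squarely. I'll stack it and then pick up the shelf.

```bash
python3 - <<'E'
from h import *
place(ST,.1065,.28)
f=grab_frame("side");save(f,"pics/side3.png")
C=cloud(f);print(rect(C,ST,.07,.115,.135));print(rect(C,SH,.14,.008,.03))
pick(SH,-.001,.28)
f=grab_frame("side");save(f,"pics/side4.png")
f=grab_frame("wrist");save(f,"pics/wrist4.png")
E
```

```text
above 17.93 [0.4651 0.2488 0.2497] F [ 0.  -0.5 -1.7] g 0.573
down 19.47 [0.4643 0.25   0.1063] F [-0.6 -1.  -1.4] g 0.569
open 19.93 [0.4645 0.25   0.1066] F [ 0.7 -0.2 -0. ] g 1.003
up 21.23 [0.4642 0.2497 0.2792] F [-0.8  0.4 -0.1] g 1.0
{'c': (0.4624, 0.2492), 'mean': [0.4599, 0.2513, 0.1242], 'med': 0.1245, 'wh': (80.9, 52.3), 'a': np.float64(-0.102), 'pca': np.float64(-0.091), 'n': 835}
{'c': (0.4833, -0.3171), 'mean': [0.4769, -0.313, 0.0145], 'med': 0.0146, 'wh': (221.5, 64.6), 'a': np.float64(-0.228), 'pca': np.float64(-0.231), 'n': 915}
above 23.34 [ 0.4843 -0.3165  0.2203] F [-0.5 -0.3  0.1] g 0.996
down 24.97 [ 4.841e-01 -3.183e-01 -2.000e-04] F [ 0.  -0.3 -0. ] g 1.002
closed 25.33 [ 0.4837 -0.3184  0.    ] F [-2.  -0.3  6.7] g 0.686
up 27.36 [ 0.4832 -0.3179  0.2792] F [-1.2 -0.  -3.7] g 0.683
```

View pics/side4.png

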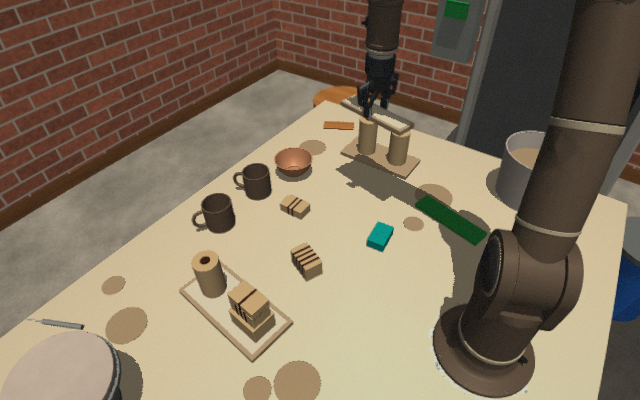

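View pics/wrist4.png

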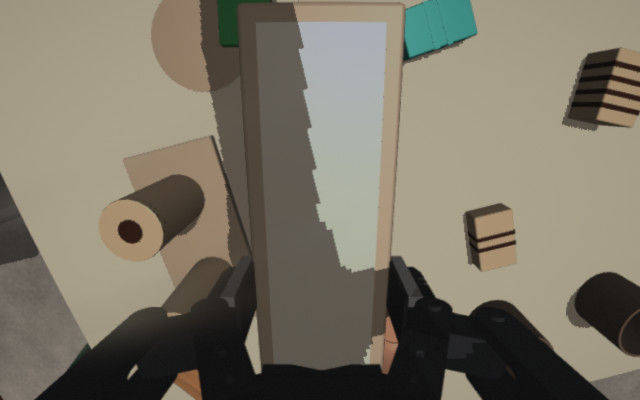

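The shelf is held level and straight, with the stack top at 124.5 mm. I'll lay it across now.

```bash
python3 - <<'E'
from h import *
place(MID,.1255,.30)
ctrl.move_pose([.45,-.15,.3],Q(np.pi));st()
for n in ("side","top"):
    f=grab_frame(n);save(f,f"pics/{n}5.png");C=cloud(f)
    print(rect(C,MID,.14,.128,.16))
    m=(np.hypot(C[...,0]-MID[0],C[...,1]-MID[1])<.13)&(C[...,2]>.132)
    P=C[m];A=np.c_[P[:,:2]-MID[:2],np.ones(len(P))];print("plane",np.linalg.lstsq(A,P[:,2],rcond=None)[0].round(4))
    for c,rad in (((.79,.06),.07),((.79,-.12),.07),((.755,-.27),.08)):
        print(rect(C,c,rad,.03,.12))
E
```

```text
above 29.48 [0.5392 0.2402 0.2498] F [ 0.6 -0.3 -3.9] g 0.677
down 30.89 [0.5384 0.2415 0.1253] F [-0.5  0.1 -2.8] g 0.682
open 31.28 [0.5386 0.2416 0.1258] F [-0.1  0.8 -0.1] g 0.998
up 32.6 [0.5383 0.2411 0.299 ] F [-0.4  0.   0.1] g 1.004
 34.09 [ 0.4504 -0.149   0.3002] F [ 0.4 -0.  -0. ] g 1.0
{'c': (0.5383, 0.2412), 'mean': [0.5265, 0.2448, 0.1394], 'med': 0.1398, 'wh': (223.1, 60.9), 'a': np.float64(-0.109), 'pca': np.float64(-0.107), 'n': 2345}
plane [-0.0005 -0.0079  0.1397]
{'c': (0.7846, 0.0599), 'mean': [0.775, 0.0594, 0.0606], 'med': 0.0618, 'wh': (113.2, 88.1), 'a': np.float64(0.56), 'pca': np.float64(-0.81), 'n': 912}
{'c': (0.7889, -0.1188), 'mean': [0.78, -0.1143, 0.0605], 'med': 0.0614, 'wh': (109.4, 85.2), 'a': np.float64(-0.136), 'pca': np.float64(-0.516), 'n': 734}
{'c': (0.7464, -0.2648), 'mean': [0.7518, -0.2717, 0.0469], 'med': 0.0473, 'wh': (131.9, 124.5), 'a': np.float64(-0.944), 'pca': np.float64(-0.848), 'n': 563}
{'c': (0.5378, 0.2405), 'mean': [0.5366, 0.2393, 0.1388], 'med': 0.1389, 'wh': (223.0, 61.8), 'a': np.float64(-0.118), 'pca': np.float64(-0.113), 'n': 1512}
plane [-0.0045 -0.0044  0.1391]
{'c': (0.7857, 0.0581), 'mean': [0.7784, 0.0561, 0.0638], 'med': 0.0673, 'wh': (112.4, 85.2), 'a': np.float64(0.579), 'pca': np.float64(0.675), 'n': 422}
{'c': (0.7917, -0.1196), 'mean': [0.7839, -0.1159, 0.0637], 'med': 0.0657, 'wh': (114.6, 81.8), 'a': np.float64(-0.057), 'pca': np.float64(0.181), 'n': 407}
{'c': (0.7462, -0.2655), 'mean': [0.7613, -0.2698, 0.0485], 'med': 0.05, 'wh': (128.5, 127.5), 'a': np.float64(-0.255), 'pca': np.float64(1.288), 'n': 507}
```

View pics/side5.png

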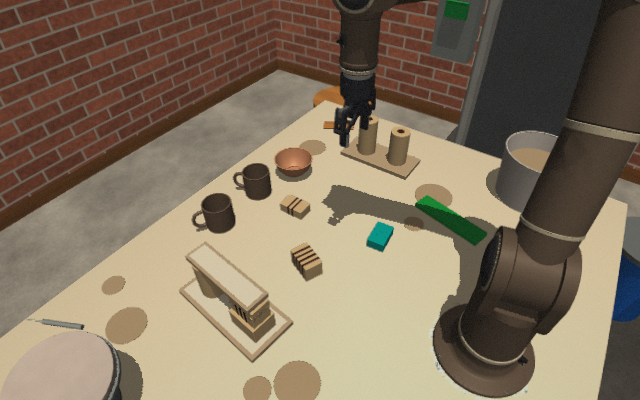

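View pics/top5.png

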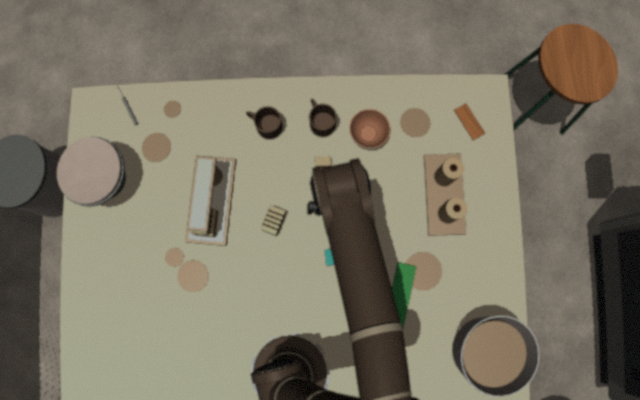

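The shelf lies across both supports, from (200,255) to (255,300) in the side view. It is level and centred, and the arm is clear of everything. I'm handing it in.

```bash
python3 - <<'E'
from h import *
workorder.sign_off();st()
E
```

```text
the job is handed in; nothing more can be done
the job is handed in; nothing more can be done
```

The shelf strip now lies level across the stacked short post and the round post, and the job is handed in; no verdict was reported. The round post on the batt is post A (top 125 mm), so the difference was 60 mm. I stacked the three-stripe 40 mm block and then the one-stripe 20 mm block on the short post, and laid the pale shelf strip on top.

My last checks, from the side and top cameras:
- **Position:** the shelf centre is about 1 mm from the batt's middle and in line with it within about 0.01 rad.
- **Level:** its tilt is under 0.01 rad. Its top reads 139–140 mm, where 140 mm is ideal.
- **Stack:** the spacers are centred on the short post within about 2–3 mm.
- **Bystanders:** the mugs and bowl measure where they were, and the arm was parked clear of everything.
- **Time:** the last clock reading was about 34 s, just before I handed in.

No check failed. The two cameras differed by about 1 mm in height, which is within calibration.

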